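Square up the tumbler tray in its slotted holder

ROBOT

A 6-joint arm with a two-finger parallel gripper is mounted at the origin on the work surface. World frame = base frame: x ahead of the robot, y to its left, z up, the work surface at z = 0. Lengths are in m, angles in rad, forces in N, time in s.
With the tool pointing down it reaches from about 0.275 to 0.75 m from the base axis. Payload 10.2 kg.
Tool frame: the origin (TCP) lies midway between the tips of the shut fingers; the grasp point (between the pads) lies 19 mm behind it (env.hold_point_z is the distance from the TCP to the grasp point, in m); z points along the fingers, y is the line along which they close (so a half turn about z gives the same grasp; the last joint's range is limited). The gripper opens to 85 mm and grips with 20 to 120 N. Pads are 22 mm wide; open, the fingers measure 114 mm over their backs; the gripper's body (76 mm by 85 mm) begins 54 mm behind the grasp point. The pads swing forward as they close: fully open they stand 13 mm farther back than shut.
Start: joints at [0.98, 0.313, 1.498, -0, 1.331, -0.223], TCP at [0.189, 0.49, 0.211] pointing down, gripper open.
Joint ranges: [-2.94, 2.94], [-0.97, 2.17], [0.19, 2.56], [-1.23, 4.37], [0.02, 3.11], [-2.88, 2.88]. Speed limits (rad/s): [2.39, 2.39, 3.01, 3.14, 3.14, 3.14].

INTERFACE

Orientations are given as a unit quaternion [x, y, z, w].
In Python, from bench import env, kinematics, monitor, eyes, job gives the robot as it stands. The module is installed in compiled form; this text tells all that it offers. Calls block until the motion is done:
- env.reach(position, orientation): joint-space move of the TCP to a pose.
- env.movel(position, velocity=0.15, frame=None, guard=None): straight line of the TCP; frame=None keeps the orientation; velocity is the mean speed in m/s. With guard (N) it stops when the force on the tool has changed by that much, and returns True; else False.
- env.set_joints(angles): joint-space move.
- env.release() and env.close_gripper(effort=None): open the fingers fully, or close them until they stop; effort is the grip in N (None keeps the last).
- env.hold(seconds).
- kinematics.ik(position, orientation): joint angles nearest the present ones, or None.
- monitor.sense(): the state.
- eyes.grab_frame(name): name is "scene" or "side" or "wrist"; returns a dict with "frame" (400x640x3 uint8, red, green, blue), "mtx" (3x3 intrinsics, pixels), "view" (4x4, takes a point from world to camera coordinates). Camera axes: x right, y down, z forward; pixel columns grow to the right and rows downward; lengths in m; the calibration is good to about 2 mm. A picture is of the moment at which its call begins. There is no depth.
A pose or a line that the arm cannot do raises env.MotionError and nothing moves.
- job.hand_in(): hands the job in; it is judged then, once.
The state is a dict: "clock": time; "joints": joint angles; "qvel": joint speeds; "joint_efforts": joint torques, N m; "position": TCP position; "ee_rot": TCP orientation; "contact_force": force on the tool from outside, world axes, zero at the start; "ft_torque": the same for the moment, N m; "finger_gap": opening from 0.0 (shut) to 1.0 (fully open); "gripper_force": force on a finger pad.
Only numpy, scipy, OpenCV 4.12 (cv2) and the standard library are available. Lean on these libraries where they do the work, as an engineer would, in place of code of your own. Each camera call takes 0.05 s, during which the arm holds its last target. There are 200 camera calls.

TASK

In the glass-engraving shop, take the plywood tray by its red bar and slide it, with the tumbler standing in it, fully home into the slotted holder on the bench. Then take the steel square by its black knob and press it flat into the corner between the tray's front edge and the green fence until both outer edges sit flush, and finish while still gripping it and pressing it firmly against both. Keep the tumbler upright in its pocket and leave the other things on the bench alone.

Things in the scene. Friction and masses are not known exactly. Their poses are not given: they have to be found in the camera images.
- holder: Fixed wooden slotted holder; yaw varies. Frame on the bench at the corner where the green fence's face meets the line of a home tray's front edge; x = the way the tray slides in (about world -y), z up. The tray lies on the bench between upright faces at y = 0 (in line with the fence) and y = -95 mm, 22 mm high, and stops at a back stop at x = 140 mm.
- holder_mouth (a point): Mouth of the slots, holder x = 15, y = -47.5, z = 0 mm: here the rails and their brass lips start; the lips reach 8 mm inwards over the tray's edges, 15 mm clear beneath, 21 mm to their tops. The near rail (y = -95) flares outwards from here to x = -12, y = -115 mm.
- fence: Green fence, part of the holder and with the same frame: an upright face at y = 0 running from x = -100 mm to x = 15 mm, 22 mm high, 18 mm thick (towards +y); its free end, to x = -116 mm, is bent slightly outwards. No lip over it.
- tray: Loose plywood tray, 140 long (x) x 90 wide (y) x 10 mm thick, 0.3 to 0.45 kg; origin at the centre of its underside. It goes in +x first; its front edge is the face at x = -70 mm, by the red bar, and stands 15 mm out of the slots when home. Starts on the bench before the mouth, up to 0.3 rad off the holder's yaw; can be slid along the bench in the grip.
- tray_front (a point): middle of the lower edge of the tray's front edge face; in the holder's frame x = 0, y = -47.5 mm (give or take 2.5) when home
- tray_grip (a point): grip point, 36 mm above the underside and 55 mm behind the tray's centre (x = -55 mm), in the red upright bar: 12 mm thick along the tray's x, 40 mm wide along y, top 52 mm above the underside. Free space beside it: 50 mm towards the cork pocket, 9 mm of tray and then open bench on the other side.
- tray_pocket (a point): centre of the floor of the tray's cork pocket (tray x = 35 mm, 10 mm above its underside; walls 8 mm high, 58 mm apart inside)
- tumbler: clear glass tumbler, 54 mm wide at the rim, 68 mm tall, standing loose in the tray's pocket; origin at the centre of its underside
- tumbler_in (a point): centre of the tumbler's inner floor
- square: Flat polished steel square, 10 mm thick, 0.3 kg, knob up; slides easily (friction about 0.3). Origin: outer corner, underside. Two legs 90 x 20 mm along +x and +y; outer edges are its y = 0 and x = 0 faces. In place its origin is at the holder's, its +x along the holder's -x (that edge on the fence), its +y along the holder's -y (that edge on the tray). Starts up to 0.5 rad off that yaw.
- square_knob (a point): grip point on the round black knob, 20 mm across, standing up from the square; at x = 40, y = 40, z = 40 mm of the square, knob top at 54 mm
- wood_block: bystander: light wood stick, 150 x 35 x 22 mm; origin at the centre of its underside
- scrub_brush: bystander: wooden scrubbing brush, 130 x 50 x 34 mm; origin at the centre of its underside
- grit_jar: bystander: amber glass jar with steel cap, 64 mm wide, 80 mm tall; origin at the centre of its underside
- goblet: bystander: stemmed glass goblet, 64 mm wide, 150 mm tall; origin at the centre of its underside
- wheel_arbor: bystander: copper engraving wheel on its arbor standing up, 52 mm wide, 70 mm tall; origin at the centre of its underside
- water_bowl: bystander: blue ceramic bowl, 110 mm wide, 45 mm tall; origin at the centre of its underside
Mind the look-alikes: they are no part of the job. Leave any yellow look-alike of the tumbler alone.

How it is judged:
On the way:
1. the loaded tray is slid fully home in the slotted holder, before the square is brought to the corner (x of tray_front in the frame of holder above -0.004 m and y of tray_front in the frame of holder between -0.053 and -0.042 m and height (world z) of tray_front below 0.004 m and angle between tray's own z axis and vertical below 0.05 rad and horizontal distance between tumbler_in and tray_pocket below 0.012 m and angle between tumbler's own z axis and vertical below 0.12 rad and horizontal distance between square and holder above 0.03 m), for 0.2 s.
At the end, for the whole second after the job is handed in: Tray home (front edge within 4 mm), tumbler upright in its pocket; square flat on the bench, corner within 4 mm, edges parallel to fence and tray within 0.03 rad, pressed over 1 N on each, fingers bearing on it over 3 N, all at rest through the last second (x of each of tray_front, square in the frame of holder above -0.004 m and y of tray_front in the frame of holder between -0.053 and -0.042 m and height (world z) of tray_front below 0.004 m and angle between each of tray, square's own z axis and vertical below 0.05 rad and horizontal distance between tumbler_in and tray_pocket below 0.012 m and angle between tumbler's own z axis and vertical below 0.12 rad and x of square in the frame of holder below 0.003 m and y of square in the frame of holder between -0.004 and 0.003 m and angle between the x axis of square and the x axis of holder, either way round below 0.03 rad and angle between the y axis of square and the y axis of tray, either way round below 0.03 rad and x of square_knob in the frame of holder below 0 m and height (world z) of square below 0.005 m and contact force between square and fence above 1 N and contact force between square and tray above 1 N and contact force between the fingers and square above 3 N and linear speed of each of square, tray below 0.01 m/s and linear speed of tumbler below 0.02 m/s); the arm keeps its last pose, push and grip.
It fails at once if the tumbler tips or leaves the tray (angle between tumbler's own z axis and vertical above 0.4 rad or distance between tumbler_in and tray_pocket above 0.04 m).
It fails at once if one of the other things on the bench is disturbed (shifted more than 25 mm) (distance of any of wood_block, scrub_brush, grit_jar, goblet, wheel_arbor, water_bowl from where it was at the start of the episode above 0.025 m).
It also fails if it takes over 61 s, if anything falls off the work surface, if the arm or the gripper's body presses on something with over 40 N, if the wrist force passes 120 N, or if a joint passes its speed limit or range.

## Working session

There is one attempt and no reset: what is moved stays moved. The work goes in short steps, each a Python script; the robot and the scene stay as the last script left them, time stands still between calls to the robot, and variables do not carry over. Pictures are saved under pics/ and viewed, at most 10 in all, crops included, and the job is handed in when it is done.

```bash
mkdir -p pics
cat > h.py <<'E'
import numpy as np, cv2
from bench import env, kinematics, monitor, eyes, job
from scipy.spatial.transform import Rotation as R
def shot(n,f):
    d=eyes.grab_frame(n); cv2.imwrite('pics/'+f+'.png',cv2.cvtColor(d['frame'],cv2.COLOR_RGB2BGR)); np.savez('pics/'+f+'.npz',mtx=d['mtx'],view=d['view']); return d
def unproj(f,uv,z):
    d=np.load('pics/'+f+'.npz'); K,V=d['mtx'],d['view']; Rm,t=V[:3,:3],V[:3,3]
    c=-Rm.T@t; r=Rm.T@np.linalg.solve(K,np.array([uv[0],uv[1],1.])); return c+r*(z-c[2])/r[2]
def proj(f,p):
    d=np.load('pics/'+f+'.npz'); q=d['view'][:3,:3]@np.array(p)+d['view'][:3,3]; q=d['mtx']@q; return q[:2]/q[2]
def down(yaw): # tool z down; tool y axis horizontal at angle yaw
    y=np.array([np.cos(yaw),np.sin(yaw),0]); z=np.array([0,0,-1.]); return R.from_matrix(np.c_[np.cross(y,z),y,z]).as_quat()
E
python3 - <<'E'
from h import *
for n in ('scene','side','wrist'): shot(n,n+'0')
s=monitor.sense(); print(s['clock'],s['position'],s['ee_rot'],env.hold_point_z)
for n in ('scene','side','wrist'):
    V=np.load(f'pics/{n}0.npz')['view']; print(n,-V[:3,:3].T@V[:3,3], V[2,:3])
E
```

```text
0.15 [0.18867201 0.4897249  0.21059087] [ 1.82852548e-01  9.83140239e-01 -4.26283211e-04 -1.83957009e-04] 0.0187
scene [ 1.24972353 -0.08208292  1.25736559] [-0.49737595  0.04062459 -0.86658341]
side [-0.07522413 -0.91546546  0.85883553] [ 0.46950645  0.65092934 -0.59653558]
wrist [0.11525394 0.51786933 0.37277559] [ 0.28303344 -0.1111667  -0.95264581]
```

View pics/scene0.png

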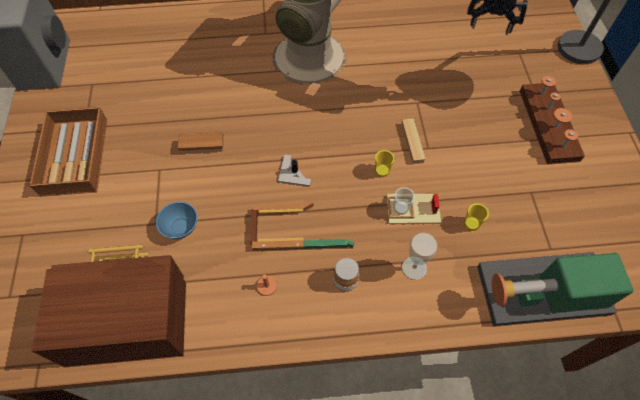

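View pics/side0.png

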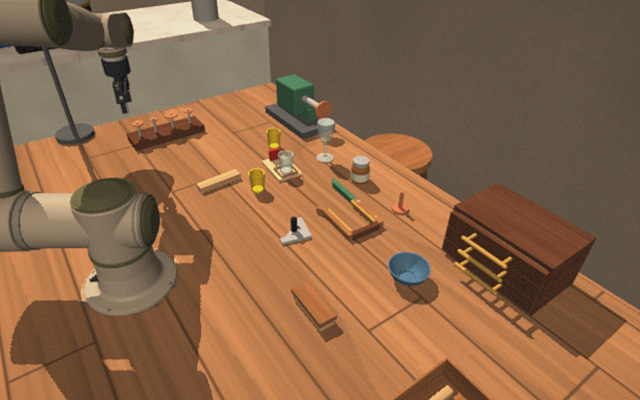

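The scene view shows the tray around (413,208), the holder with its green fence around (300,235), and the square at (294,170). The fence runs towards the tray (+y). I'll enlarge that area.

Run:
```python
import cv2
a=cv2.imread('pics/scene0.png')
cv2.imwrite('pics/c1.png',cv2.resize(a[140:260,235:375],None,fx=5.7,fy=5,interpolation=cv2.INTER_CUBIC) if 0 else cv2.resize(a[145:260,240:375],None,fx=5,fy=5,interpolation=cv2.INTER_CUBIC))
cv2.imwrite('pics/c2.png',cv2.resize(a[145:245,370:500],None,fx=6,fy=6,interpolation=cv2.INTER_CUBIC))
```

```text
(no output)
```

View pics/c1.png

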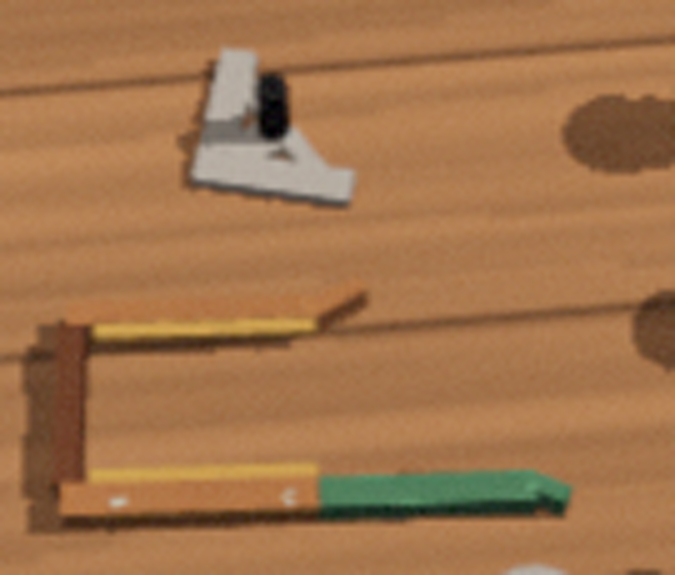

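View pics/c2.png

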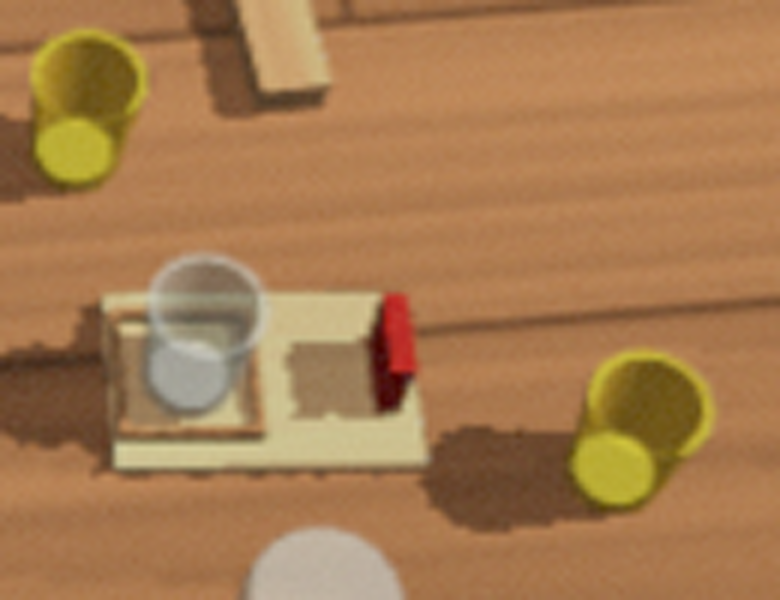

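Run:
```python
from h import *
c1=lambda U,V:((U+.5)/5-.5+240,(V+.5)/5-.5+145)
c2=lambda U,V:((U+.5)/6-.5+370,(V+.5)/6-.5+145)
np.set_printoptions(precision=4,suppress=True)
for n,uv,z in [('fence a',c1(319,480),.022),('fence b',c1(530,471),.022),('lip mouth fence side',c1(318,465),.021),('lip mouth near',c1(318,331),.021),('back inner low',c1(88,470),.022),
 ('sq corner',c1(192,180),.01),('sq x end',c1(352,203),.01),('sq y end',c1(222,49),.01),('sqknob',c1(272,80),.054),
 ('tr BL-front?',c2(104,296),.01),('tr TR',c2(388,294),.01),('tr BR',c2(428,465),.01),('tr BL',c2(115,467),.01),('bar top far',c2(396,296),.052),('bar top near',c2(400,372),.052)]:
    p=unproj('scene0',uv,z); print(n,p,'wrist',proj('wrist0',p),'side',proj('side0',p))
```

```text
fence a [ 0.674  -0.0719  0.022 ] wrist [134.2532 512.1031] side [351.8323 199.1342]
fence b [0.6793 0.0391 0.022 ] wrist [187.8405 500.313 ] side [332.126  182.1447]
lip mouth fence side [ 0.6648 -0.0717  0.021 ] wrist [132.019  508.4915] side [349.5189 200.3397]
lip mouth near [ 0.5849 -0.0654  0.021 ] wrist [111.0436 481.2867] side [328.0111 208.0876]
back inner low [ 0.6568 -0.1926  0.022 ] wrist [ 74.7075 520.9391] side [372.8993 221.1944]
sq corner [ 0.4754 -0.1288  0.01  ] wrist [ 49.3246 443.4299] side [310.4989 235.346 ]
sq x end [ 0.4992 -0.0398  0.01  ] wrist [100.3814 439.6158] side [300.2955 216.3956]
sq y end [ 0.3873 -0.1065  0.01  ] wrist [ 27.7199 405.2662] side [280.429  242.6976]
sqknob [ 0.4414 -0.079   0.054 ] wrist [ 37.8324 452.08  ] side [290.967  218.7482]
tr BL-front? [0.5478 0.1713 0.01  ] wrist [221.9678 427.3437] side [277.8839 179.1011]
tr TR [0.5592 0.3027 0.01  ] wrist [295.7559 411.8108] side [261.6646 161.1809]
tr BR [0.6486 0.3025 0.01  ] wrist [315.1173 446.7866] side [282.7616 154.0722]
tr BL [0.6363 0.1621 0.01  ] wrist [239.7154 461.7362] side [300.9924 172.3279]
bar top far [0.5838 0.2931 0.052 ] wrist [293.9403 450.9696] side [268.3207 150.2999]
bar top near [0.6223 0.2869 0.052 ] wrist [299.5824 467.5072] side [278.4509 147.9913]
```

View pics/wrist0.png

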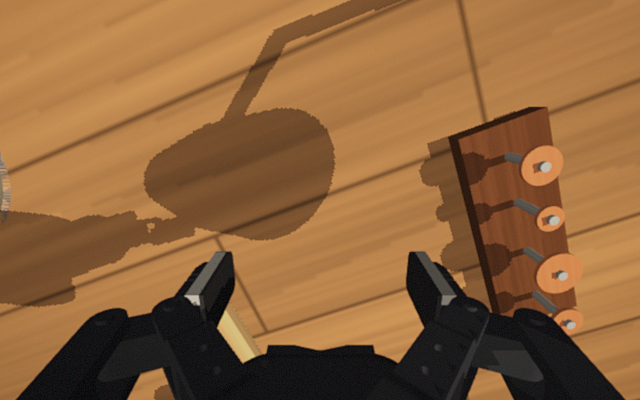

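Run:
```python
from h import *
d=np.load('pics/wrist0.npz');K,V=d['mtx'],d['view']; print(K)
s=monitor.sense(); T=np.eye(4);T[:3,:3]=R.from_quat(s['ee_rot']).as_matrix();T[:3,3]=s['position']
C=V@T  # tool->cam
P=np.array([[.674,-.072,.022],[.679,.039,.022],[.585,-.065,.021],[.657,-.193,.022],[.475,-.129,.01],[.387,-.1065,.01],[.5478,.171,.01],[.6486,.3025,.01],[.559,.303,.01],[.58,.29,.052]])
best=[]
for yaw in np.arange(-np.pi,np.pi,np.pi/8):
  for x in np.arange(.3,.72,.06):
    for y in np.arange(-.3,.5,.06):
      for z in (.2,.25,.3,.35,.4):
        M=np.eye(4);M[:3,:3]=R.from_quat(down(yaw)).as_matrix();M[:3,3]=x,y,z
        W=C@np.linalg.inv(M); q=(W[:3,:3]@P.T).T+W[:3,3]; uv=q@K.T; uv=uv[:,:2]/uv[:,2:]
        ok=(uv[:,0]>5)&(uv[:,0]<635)&(uv[:,1]>5)&(uv[:,1]<250)&(q[:,2]>0)
        best.append((ok.sum(),-q[:,2].max(),yaw,x,y,z))
best.sort(reverse=True)
n=0
for b in best[:400]:
    j=kinematics.ik(b[3:],down(b[2]))
    if j is not None: print(np.round(b,3),np.round(j,2),np.abs(np.array(j)-s['joints']).max().round(2)); n+=1
    if n>8: break
```

```text
[[297.06736724   0.         320.0765822 ]
 [  0.         297.06736724 197.03621342]
 [  0.           0.           1.        ]]
[10.    -0.427  1.178  0.6   -0.06   0.25 ] [-0.29  0.47  1.17 -0.    1.5  -1.47] 1.27
[10.    -0.432  1.178  0.66   0.12   0.25 ] [ 0.01  0.64  0.9  -0.    1.6  -1.17] 0.97
[10.    -0.434  1.178  0.6    0.     0.25 ] [-0.2   0.46  1.19 -0.    1.5  -1.37] 1.17
[10.    -0.437 -1.963  0.54   0.     0.25 ] [-0.22  0.32  1.38 -0.    1.44  1.75] 1.97
[10.    -0.44  -1.963  0.6    0.12   0.25 ] [ 0.01  0.49  1.14 -0.    1.51  1.97] 2.19
[10.    -0.445 -1.963  0.54  -0.06   0.25 ] [-0.33  0.33  1.37 -0.    1.44  1.64] 1.86
[10.    -0.447 -1.963  0.6    0.06   0.25 ] [-0.09  0.47  1.17 -0.    1.5   1.87] 2.09
[10.    -0.472  1.178  0.66   0.06   0.3  ] [-0.09  0.62  0.82 -0.    1.71 -1.26] 1.07
[10.    -0.475  1.178  0.6   -0.06   0.3  ] [-0.29  0.45  1.07 -0.    1.62 -1.47] 1.27
```

Run:
```python
from h import *
env.reach([.6,0,.25],down(1.178)); env.hold(.3); d=shot('wrist','w1')
print(monitor.sense()['clock'],monitor.sense()['position'])
a=cv2.imread('pics/w1.png')
cv2.imwrite('pics/w1b.png',cv2.resize(a[0:260,0:640],(800,325),interpolation=cv2.INTER_CUBIC))
```

```text
2.7833 [5.99976720e-01 2.07261962e-04 2.49978575e-01]
```

View pics/w1.png

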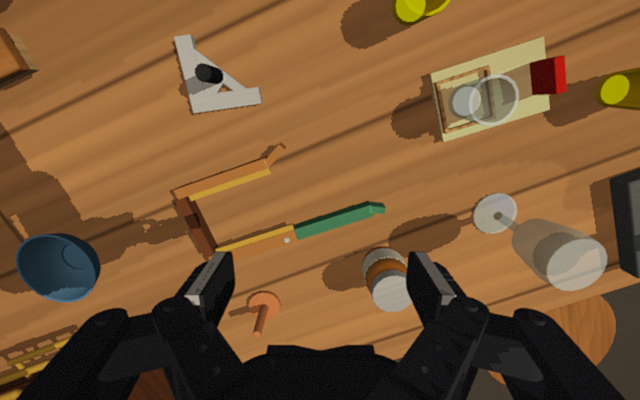

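Run:
```python
import cv2,numpy as np
a=cv2.imread('pics/w1.png'); m=np.zeros((600,800,3),np.uint8)
def put(x0,x1,y0,y1,s,X,Y):
    c=cv2.resize(a[y0:y1,x0:x1],None,fx=s,fy=s,interpolation=cv2.INTER_CUBIC); m[Y:Y+c.shape[0],X:X+c.shape[1]]=c
put(165,395,140,255,3,0,0)
put(170,270,32,117,3,0,345)
put(425,575,35,120,3,310,345)
cv2.imwrite('pics/m1.png',m)
```

```text
(no output)
```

View pics/m1.png

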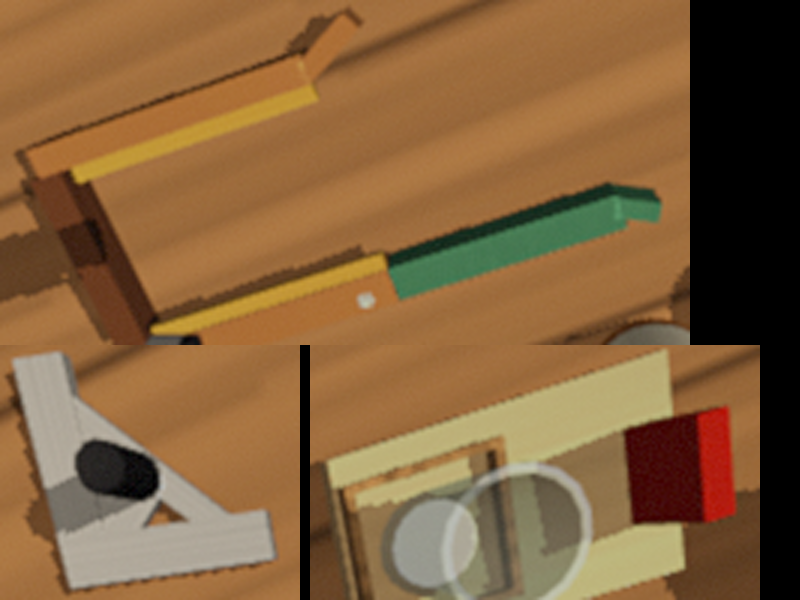

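Run:
```python
from h import *
np.set_printoptions(precision=4,suppress=True)
f=lambda U,V,x,y,X=0,Y=0:((U-X+.5)/3-.5+x,(V-Y+.5)/3-.5+y)
h=lambda U,V:f(U,V,165,140); q=lambda U,V:f(U,V,170,32,0,345); t=lambda U,V:f(U,V,425,35,310,345)
for n,uv,z in [('fence a top',h(391,269),.022),('fence b top',h(615,193),.022),('fence a bot',h(388,257),0),('fence b bot',h(608,184),0),
 ('lipF in',h(150,327),.021),('lipF mouth',h(385,255),.021),('lipN in',h(75,182),.021),('lipN mouth',h(318,97),.021),('railN mouth',h(301,57),.022),
 ('sq c',q(70,587),.01),('sq x',q(274,560),.01),('sq y',q(13,360),.01),('knob',q(99,465),.054),
 ('tr L',t(330,463),.01),('tr FR',t(667,352),.01),('tr FRlow',t(685,570),.01),('bar1',t(700,416),.052),('bar2',t(728,408),.052),('bar3',t(735,515),.052),('bar4',t(706,522),.052)]:
    p=unproj('w1',uv,z); print(n,p[:2],proj('scene0',p))
```

```text
fence a top [ 0.6734 -0.0695] [304.2823 240.3015]
fence b top [0.678  0.0419] [346.6087 238.2513]
fence a bot [ 0.6751 -0.0739] [302.9255 244.5149]
fence b bot [0.6808 0.041 ] [346.0236 242.7584]
lipF in [ 0.657 -0.191] [257.8535 238.7893]
lipF mouth [ 0.6661 -0.0695] [304.0887 237.9433]
lipN in [ 0.5779 -0.1872] [258.2592 212.2921]
lipN mouth [ 0.5845 -0.066 ] [302.9856 210.6865]
railN mouth [ 0.5651 -0.065 ] [302.8041 204.268 ]
sq c [ 0.4755 -0.1282] [278.2193 180.6135]
sq x [ 0.4993 -0.0414] [309.4497 185.2778]
sq y [ 0.3895 -0.1051] [284.5076 154.9669]
knob [ 0.4471 -0.079 ] [294.1662 162.2979]
tr L [0.5493 0.1716] [387.105  194.3737]
tr FR [0.5611 0.3089] [436.5627 193.9678]
tr FRlow [0.6495 0.3017] [440.7026 222.4042]
bar1 [0.5836 0.2874] [433.4703 194.0049]
bar2 [0.5848 0.2974] [437.2069 194.0864]
bar3 [0.6236 0.2942] [439.072  206.7986]
bar4 [0.622  0.2836] [435.0068 206.5856]
```

```bash
cat >> h.py <<'E'
HY=.052; HO=np.array([.6745,-.0557])
def hold_pt(x,y): # holder frame -> world xy
    xh=np.array([-np.sin(HY),-np.cos(HY)]); yh=np.array([np.cos(HY),-np.sin(HY)]); return HO+x*xh+y*yh
HQ=down(np.pi/2-HY)
E
python3 - <<'E'
from h import *
np.set_printoptions(precision=4,suppress=True)
print('goblet',unproj('w1',(495,213),0),'yellow',unproj('w1',(615,90),.0),'jar',unproj('w1',(390,292),.08),'wheel',unproj('w1',(264,303),.0))
psi=.087; q=down(np.pi/2-psi); g=np.array([.6035,.2907]); b=g+.003*np.array([np.sin(psi),np.cos(psi)])
zt=.036-env.hold_point_z
env.reach([*b,.16],q); env.movel([*b,zt+.001],velocity=.12)
env.close_gripper(30); env.hold(.2)
s=monitor.sense(); print(s['clock'],s['position'],s['contact_force'],s['finger_gap'],s['gripper_force'])
d=shot('scene','s2'); shot('side','d2')
a=cv2.imread('pics/s2.png');b=cv2.imread('pics/d2.png'); 
cv2.imwrite('pics/v2.png',np.hstack([cv2.resize(a[150:270,360:500],(400,343)),cv2.resize(b[110:230,210:350],(400,343))]))
E
```

```text
goblet [0.7706 0.2094 0.    ] yellow [0.6601 0.3912 0.    ] jar [0.7805 0.024  0.08  ] wheel [ 0.7827 -0.1757 -0.    ]
6.1583 [0.6039 0.2936 0.0185] [-1.3129 -1.7947  3.2443] 0.13081731014893572 31.16018235683441
```

View pics/v2.png

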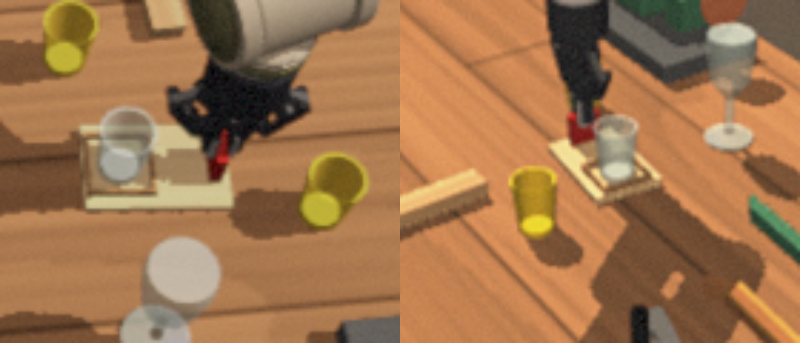

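Run:
```python
from h import *
np.set_printoptions(precision=4,suppress=True)
z=.0185
def st(n): s=monitor.sense(); p=s['position'][:2]-HO; print(n,round(s['clock'],2),'h x,y',-p[0]*np.sin(HY)-p[1]*np.cos(HY), p[0]*np.cos(HY)-p[1]*np.sin(HY),s['contact_force'],round(s['finger_gap'],3))
print(env.movel([*hold_pt(-.285,-.0475),z],velocity=.08,frame=HQ,guard=20)); st('align')
print(env.movel([*hold_pt(-.10,-.0475),z],velocity=.1,guard=20)); st('mouth')
print(env.movel([*hold_pt(0.0,-.0475),z],velocity=.06,guard=20)); st('in')
print(env.movel([*hold_pt(.023,-.0475),z],velocity=.03,guard=15)); st('home')
shot('scene','s3'); shot('side','d3')
a=cv2.imread('pics/s3.png');b=cv2.imread('pics/d3.png'); 
cv2.imwrite('pics/v3.png',np.hstack([cv2.resize(a[150:270,240:380],(400,343)),cv2.resize(b[150:270,270:410],(400,343))]))
```

```text
False
align 7.33 h x,y -0.2843391121168601 -0.04716216393980255 [ 1.3468 -4.2931  3.6808] 0.126
False
mouth 9.32 h x,y -0.10003245874188389 -0.047486743884237875 [0.3671 0.3302 2.6415] 0.131
False
in 11.14 h x,y 2.8065083379341486e-05 -0.04751053064976389 [0.8869 1.8705 3.0124] 0.129
True
home 11.71 h x,y 0.015475422466237204 -0.04713291005278453 [0.2281 2.635  2.821 ] 0.132
```

View pics/v3.png

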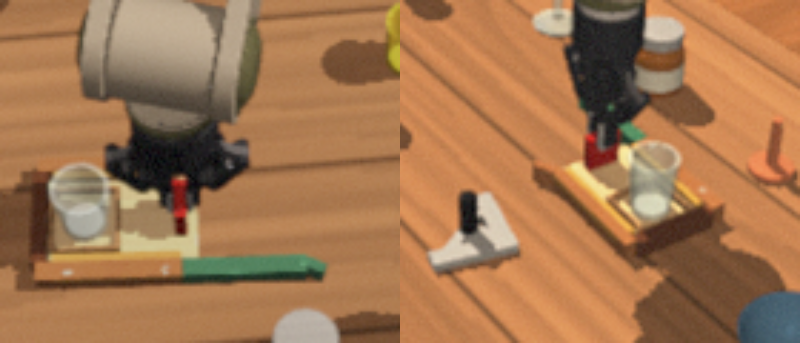

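The tray sits against the back stop with the tumbler upright, and the square at lower left is untouched. Next I'll give the tray a confirming push, release it, and fetch the square.

```bash
cat >> h.py <<'E'
def st(n): s=monitor.sense(); p=s['position'][:2]-HO; print(n,round(s['clock'],2),'h x,y',-p[0]*np.sin(HY)-p[1]*np.cos(HY), p[0]*np.cos(HY)-p[1]*np.sin(HY),s['position'][2],s['contact_force'],round(s['finger_gap'],3),s['gripper_force'])
E
python3 - <<'E'
from h import *
np.set_printoptions(precision=4,suppress=True)
print(env.movel([*hold_pt(.022,-.0472),.0185],velocity=.02,guard=15)); st('push'); env.hold(.2)
env.release(); p=monitor.sense()['position']; env.movel([*p[:2],.17],velocity=.15); st('up')
k=np.array([.4471,-.0793]); y0=-np.pi/4-HY; r=.26-HY  # tool yaw at the end; square is turned by r (clockwise) at first
best=min((y0,y0+np.pi),key=lambda y:np.abs(np.array(kinematics.ik([*k,.1],down(y-r)))-monitor.sense()['joints']).max())
print(best,kinematics.ik([*k,.1],down(best-r)),kinematics.ik([*hold_pt(-.04,-.04),.021],down(best)))
env.reach([*k,.13],down(best-r)); env.movel([*k,.022],velocity=.12); st('at'); env.close_gripper(60); env.hold(.2); st('grip')
a=shot('scene','s4'); d=shot('side','d4')
a=cv2.imread('pics/s4.png');b=cv2.imread('pics/d4.png'); 
cv2.imwrite('pics/v4.png',np.hstack([cv2.resize(a[150:270,240:380],(400,343)),cv2.resize(b[150:270,270:410],(400,343))]))
E
```

```text
True
push 12.06 h x,y 0.015368419970123517 -0.0470105225657263 0.0184683842008376 [0.243  0.6825 3.071 ] 0.128 31.6020530462265
up 14.12 h x,y 0.014891338977036005 -0.047491034069460994 0.1689696284296926 [ 0.898  -0.6965  0.4821] 1.004 0.0
2.304194490192345 [-0.4345  0.288   1.8502 -0.      1.0034 -2.5307] [-0.2051  0.7452  1.3331 -0.      1.0633 -2.5093]
at 15.94 h x,y 0.035510021531520095 -0.22536482932881463 0.02250981930192921 [ 1.1591 -0.2966  0.3805] 1.002 0.0
grip 16.78 h x,y 0.03557203662607082 -0.2256114820330123 0.022332303477446212 [-1.6476 -1.0399  5.3948] 0.202 58.50891172885895
```

View pics/v4.png

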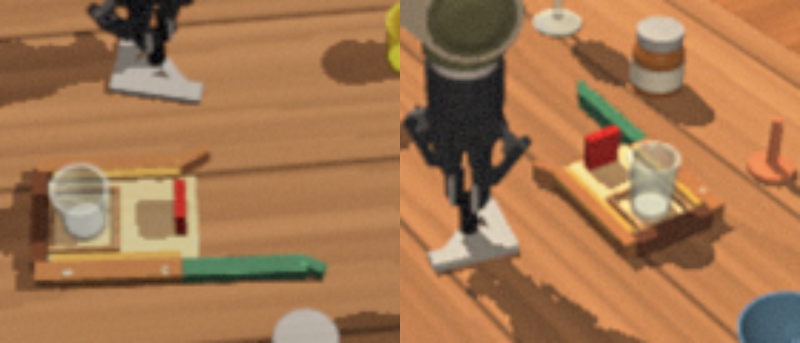

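All 10 views are used. The last one shows the tray home, the tumbler upright, and the knob held with the square flat. Now I'll slide the square round the flare and into the corner.

Run:
```python
from h import *
np.set_printoptions(precision=4,suppress=True)
q=down(3*np.pi/4-HY); z=.0222
print(env.movel([*hold_pt(-.072,-.225),z],velocity=.06,frame=q,guard=20)); st('out')
print(env.movel([*hold_pt(-.072,-.055),z],velocity=.08,guard=20)); st('near fence')
print(env.movel([*hold_pt(-.072,-.030),z],velocity=.02,guard=8)); st('fence')
```

```text
False
out 18.82 h x,y -0.07231553235066532 -0.22486079489089236 0.022333201326983493 [-0.4605 -1.4951  5.1374] 0.203 58.67220997810364
False
near fence 21.1 h x,y -0.07271495849483765 -0.05546225734299401 0.02235821986645787 [-2.519  -0.7933  6.4709] 0.2 58.86331558227539
True
fence 21.92 h x,y -0.07299218511255724 -0.04031568651760257 0.022375794929556193 [-2.1637  0.4829  4.7161] 0.198 58.942081332206726
```

Run:
```python
from h import *
np.set_printoptions(precision=4,suppress=True)
z=.0222
print(env.movel([*hold_pt(-.046,-.0405),z],velocity=.04,guard=15)); st('near')
print(env.movel([*hold_pt(-.030,-.0405),z],velocity=.02,guard=10)); st('tray')
p=monitor.sense()['position'][:2]-HO; x=-p[0]*np.sin(HY)-p[1]*np.cos(HY)
for d in (.001,.002,.003):
    print(env.movel([*hold_pt(x+d,-.0403+d),z],velocity=.01,guard=25)); env.hold(.2); st('press')
    F=monitor.sense()['contact_force']; fx=F[0]*-np.sin(HY)-F[1]*np.cos(HY); fy=F[0]*np.cos(HY)-F[1]*np.sin(HY); print('holder F',fx,fy)
    if min(-fx,-fy)>9: break
```

```text
False
near 22.73 h x,y -0.046910789615030785 -0.040753359751734775 0.02238111898700529 [-1.2833  0.4598  6.5512] 0.199 59.02307152748108
True
tray 23.27 h x,y -0.03887362779615181 -0.04066841690433768 0.022452629759234906 [-0.2933  3.5075  2.6839] 0.199 58.87552499771118
False
press 23.74 h x,y -0.03895365202769569 -0.04057189156125546 0.022344459050163072 [-6.994   2.6362  9.5079] 0.199 59.64412808418274
holder F -2.2690758093250363 -7.1215398341394405
False
press 24.23 h x,y -0.038905364002191974 -0.040472513203465406 0.022389550837354465 [-12.1135   7.5671  13.2583] 0.201 60.11955142021179
holder F -6.927240816069595 -12.490477122234575
False
press 24.73 h x,y -0.0388356835347056 -0.040309853837766016 0.022514730026027607 [-15.4463  10.3965  17.454 ] 0.194 60.61424911022186
holder F -9.579643103979215 -15.965783241494382
```

Run:
```python
from h import *
np.set_printoptions(precision=4,suppress=True)
def F(n):
    F=monitor.sense()['contact_force']; st(n); print('  holder F',F[0]*-np.sin(HY)-F[1]*np.cos(HY),F[0]*np.cos(HY)-F[1]*np.sin(HY),'Mz',monitor.sense()['ft_torque'])
F('0'); env.close_gripper(20); env.hold(.5); F('loose')
env.movel([*hold_pt(-.0345,-.0370),.0224],velocity=.01,guard=40); env.hold(.5); F('press loose')
env.close_gripper(50); env.hold(.5); F('tight')
```

```text
0 24.73 h x,y -0.0388356835347056 -0.040309853837766016 0.022514730026027607 [-15.4463  10.3965  17.454 ] 0.194 60.61424911022186
  holder F -9.579643103979215 -15.965783241494382 Mz [ 1.8816  2.7667 -0.1397]
loose 25.44 h x,y -0.0388592807686804 -0.04031913445429098 0.022505309489624377 [-15.6472  11.5981  16.8208] 0.201 60.614256262779236
  holder F -10.76912469311282 -16.228849665199693 Mz [ 1.9325  2.7589 -0.1067]
press loose 26.23 h x,y -0.0386291790104782 -0.040307168832308615 0.02259509564158324 [-17.4379  16.2694  17.3241] 0.201 60.58920443058014
  holder F -15.341040929576508 -18.259955053078578 Mz [ 2.7679  2.8644 -0.1472]
tight 26.95 h x,y -0.03862075433681475 -0.040288792628896966 0.022613070265265232 [-17.0544  16.6027  18.3715] 0.203 60.58909356594086
  holder F -15.693840376589128 -17.894299193303628 Mz [ 2.782   2.8671 -0.1226]
```

The yaw moment about the knob is only 0.12 Nm under 15–18 N of push. If only the corner or a leg tip were touching, it would be over 1 Nm, so both edges are flush.

```bash
python3 -c "
from h import *
print(job.hand_in()); st('end')"
```

```text
the job is handed in; nothing more can be done
None
the job is handed in; nothing more can be done
```

The job is handed in but the verdict wasn't shown: the tray is home with the tumbler upright when last viewed, and the square is gripped and pressed with about 15 N toward the tray and 18 N toward the fence. The square's final seating was judged from forces only, since I had used all 10 views.

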